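Clamp a membrane cassette in a permeation cell with its cam lever

TASK

Load the grey membrane cassette into the permeation cell on the bench and clamp it: stand it square between the guides in the gap between the two white half-cells, push the carriage up from behind until the moving half-cell bears on the cassette with no gap left, then throw the cam lever over until it snaps past centre and lies down, so that the cassette is held tight. Feel your way and force nothing, and leave the dish, the beaker and the bottle beside it where they stand.

Things in the scene. Friction and masses are not known exactly. Their poses are not given: they have to be found in the camera images.
- frame: Permeation cell, fixed to the bench: aluminium base plate 120 mm (x) by 270 mm (y, from -150 to +120), 12 mm thick, two 10 mm steel rods along y at x = +-38, tops at z = 29. Origin at the plate's underside, z up; symmetrical about x = 0. From +y to -y: fixed half-cell, loading gap, moving half-cell, carriage with cam lever. It takes at most 35 N from the robot anywhere.
- loading_bay (a point): Point on the plate's top (frame x 0, y 27, z 12 mm) where there is room to stand the cassette, axes as the frame's. Two guide rails along y, 43.5 mm apart, 16 mm high, stand either side. The fixed half-cell (white block 40 x 30 mm, top at z = 65 above the frame's origin, spouts 13 mm more) is pinched to the rods with its face 21 to 43 mm beyond this point (+y); its setting is not given.
- cassette: The loose membrane cassette, upright: grey block 40 mm wide (its x), 24 mm thick (its y), 52 mm high, with a narrower tab on top up to 60 mm; a steel ring round a white window on both wide faces; 0.12 to 0.2 kg. Origin at the centre of its underside, z up. It stands in the cell with its x along the frame's x, either way round. Take it high up across its 40 mm width. Crushed above 40 N.
- moving_half: Moving half-cell: white block 40 mm wide (x), 30 mm long (y), top 65 mm above the frame's origin, two spouts 13 mm more. Axes as the frame's. Its origin is level with the plate's underside, 42 mm behind its sealing face, which looks to +y. Carried by the carriage on a spring of 10 N per mm; the cam drives it about 2.8 mm forward as the lever closes.
- push_plate (a point): Middle of the back of the carriage's upright push plate, which faces the frame's -y: 54 mm wide, from 16 to 44 mm above the frame's origin, this point at 36 mm. Push here to +y with closed fingertips. Sliding takes about 4.5 N and the carriage stays where it is left; with the cassette pinched the force climbs about 10 N per mm. Rod holders 34 mm high stand at x = +-29 to +-47, y = -142.
- lever_tip (a point): Point near the free end of the cam lever, in the middle of its thickness, 82 mm from the hinge. The lever is dark steel, 90 mm long; its outer 56 mm is a paddle 18 mm wide (along the frame's x) and 10 mm thick.
- lever_hinge (a point): Hinge of the cam lever on the carriage, 57 mm above the frame's origin; its axis is the frame's x. Two bearing cheeks beside the lever's foot reach 10 mm above it.
- lever (a joint): Angle of the cam lever (rad). 0: open, leaning 0.2 from upright towards the cassette (+y). It turns towards the frame's -y and down; 1.78: closed at its stop, lying level and pointing to -y. Nearly free up to 0.5, then it stiffens (about 9 N across the tip near 1.0), passes dead centre at about 1.6 and snaps home by itself. From about 0.55 on the cam also locks the carriage on the frame.
- carriage (a joint): Travel of the carriage along the frame's y (m), growing towards the fixed half-cell. At 0 with the lever open the moving half-cell's face is at the frame's y = -8 mm.
- petri_dish: Bystander: a lidded dish, 58 mm across and 15 mm high, to the right of the frame near the bench's edge. Origin under its centre.
- beaker: Bystander: a 100 ml beaker, 58 mm across and 69 mm high, to the right of the frame. Origin under its centre.
- white_bottle: Bystander: a white plastic bottle with a screw cap, 58 mm across and 128 mm high, behind and to the right of the frame. Origin under its centre.

How it is judged:
On the way, in this order (a step that is already met when the one before it is completed fails the run):
1. the cassette stands on the plate between the guides, with the lever still open (x of cassette in the frame of frame between -0.004 and 0.004 m and y of cassette in the frame of frame between 0.005 and 0.065 m and z of cassette in the frame of frame between 0.009 and 0.015 m and value of joint lever below 0.6 rad), for 0.1 s.
2. the moving half-cell bears on the cassette (over 2 N), with the lever still open (contact force between moving_half and cassette above 2 N and y of cassette in the frame of frame above 0.03 m and value of joint lever below 0.6 rad), for 0.05 s.
At the end, for the whole second after the job is handed in: The lever lies closed past dead centre (over 1.7 rad), the cassette stands square (within 0.08 rad) between the guides, within 4 mm of the frame's middle plane and down on the plate (within 4 mm), and the moving half-cell presses it with more than 15 N (value of joint lever above 1.7 rad and contact force between moving_half and cassette above 15 N and x of cassette in the frame of frame between -0.004 and 0.004 m and z of cassette in the frame of frame below 0.016 m and angle between the y axis of cassette and the y axis of frame, either way round below 0.08 rad and angle between cassette's own z axis and vertical below 0.08 rad and linear speed of cassette below 0.01 m/s); the robot touches nothing.
It fails at once if the robot presses any part of the cell with more than 35 N (contact force between any of the fingers, the arm and frame above 35 N).
It fails at once if the cassette is pressed with more than 40 N by the moving half-cell (contact force between moving_half and cassette above 40 N).
It fails at once if the dish, the beaker or the bottle is shifted by more than 20 mm (distance of any of petri_dish, beaker, white_bottle from where it was at the start of the episode above 0.02 m).
It also fails if it takes over 64 s, if anything falls off the work surface, if the arm or the gripper's body presses on something with over 40 N, if the wrist force passes 120 N, or if a joint passes its speed limit or range.

ROBOT

A 7-joint arm with a two-finger parallel gripper is mounted at the origin on a cart in front of the work surface, level with it; the furniture and walls round the work are solid. World frame = base frame: x ahead of the robot, y to its left, z up, the work surface at z = 0. Lengths are in m, angles in rad, forces in N, time in s.
With the tool pointing down it reaches from about 0.425 to 0.875 m from the base axis. Payload 4.7 kg.
Tool frame: the origin (TCP) lies at the very end of the fingers, on their centre line; the grasp point (between the pads) lies 19 mm behind it; z points along the fingers, y is the line along which they close (so a half turn about z gives the same grasp; the last joint's range is limited). The gripper opens to 87 mm and grips with 3 to 60 N. Pads are 19 mm wide; open, the fingers measure 117 mm over their backs; the gripper's body (75 mm by 190 mm) begins 51 mm behind the grasp point.
Start: joints at [1.305, 0.321, -0.07, 1.45, 0.023, 1.371, -0.057], TCP at [0.179, -0.625, 0.223] pointing down, gripper open.
Joint ranges: [-2.86, 2.86], [-0.3, 2.09], [-1.38, 1.24], [0.06, 2.45], [-1.56, 4.7], [0.09, 2.05], [-2.69, 2.69]. Speed limits (rad/s): [2.57, 2.57, 3.14, 3.14, 3.14, 3.14, 3.14].

INTERFACE

Orientations are given as a rotation vector (axis times angle).
In Python, from bench import ctrl, vision gives the robot as it stands.
- The arm moves only by the tool jog_arm, never from a script. Its argument "increments" is a list of rows, each an object of numbers: "tx", "ty", "tz": the shift along the tool's x, y, z in mm; "wx", "wy", "wz": the turn, a rotation vector about the tool's x, y, z in rad; "gripper": the opening, from 0 (shut) to 1 (fully open). In form: [{"tx": .., "ty": .., "tz": .., "wx": .., "wy": .., "wz": .., "gripper": ..}, ...]. A call has exactly 5 rows; each row is the pose to reach, as a shift and turn from the pose commanded when the call began, along the tool's axes at that moment; what a row does not reach only later rows make up. A row lasts 1/12 s, in which the tool goes at most 41.7 mm and 7.16 degrees, less where a joint would pass 70% of its speed; a pose out of reach is approached as far as the arm can. A call with a gripper value outside its range is refused whole. The fingers move at their own pace and stop on an object; "grip_force" is the grip in N (left out, the last holds). Time passes only in rows, so rows that repeat a pose let the fingers close, or fill a call up. It gives the time, the measured TCP pose, the force, the opening and the grip force at its end, in the units of the state.
- ctrl.get_state(): the state, without advancing time (a new reading comes with each control period).
- vision.get_image(name): name is "scene" or "top"; returns a dict with "color" (400x640x3 uint8, blue, green, red), "fx", "fy", "cx", "cy" (pixels), "extrinsics" (4x4, takes a point from world to camera coordinates). Camera axes: x right, y down, z forward; pixel columns grow to the right and rows downward; lengths in m; the calibration is good to about 2 mm. A picture is of the moment at which its call begins. There is no depth.
- ctrl.close_job(): hands the job in; it is judged then, once.
Trained networks look in the newest picture that a camera, given by its name, has taken for a name from the list of things; names that differ only in an ending like _2 or _b are one class to them, and where a whole thing is asked for, a point or a joint stands for the part that bears it (a point fixed in the world has none). Each returns a list of dicts, best first, with "conf" (0 to 1); they miss things now and then, are a little off and sometimes report something else, mostly with a low value. They report only what shows in the picture. A call takes as long as a camera call.
- vision.spot_in(camera, thing): "bbox" ([left, top, right, bottom] in pixels, round what is visible of it).
The state is a dict: "time": time; "joint_positions": joint angles; "qd": joint speeds; "joint_torque": joint torques, N m; "position": TCP position; "tool_rot": TCP orientation; "ft_force": force on the tool from outside, world axes, zero at the start; "torque": the same for the moment, N m; "grip_width": opening from 0.0 (shut) to 1.0 (fully open); "grip_force": force on a finger pad.
Only numpy, scipy, OpenCV 4.12 (cv2) and the standard library are available. Lean on these libraries where they do the work, as an engineer would, in place of code of your own. Each camera call takes 0.05 s, during which the arm holds its last target. There are 200 camera calls.

## Working session

There is one attempt and no reset: what is moved stays moved. The work goes in short steps, Python scripts to look and compute and a tool call to move; the robot and the scene stay as the last step left them, time stands still between calls to the robot, and variables do not carry over. Pictures are saved under pics/ and viewed, at most 10 in all, crops included, and the job is handed in when it is done.

Besides the shell and the picture viewer there is one more tool, called after "Call:" by a JSON object that holds its "op" and its "data". jog_arm: Moves the arm, as the interface text tells. Its arguments: {"type":"object","properties":{"increments":{"type":"array"},"grip_force":{"type":"number"}},"required":["increments"]}

```bash
ls; mkdir -p pics; python3 - <<'E'
from bench import ctrl, vision
import cv2,numpy as np
s=ctrl.get_state(); print({k:np.round(v,3).tolist() for k,v in s.items()})
for c in("scene","top"):
    im=vision.get_image(c); cv2.imwrite(f"pics/{c}0.png",im["color"]); print(c,im["fx"],im["fy"],im["cx"],im["cy"],np.round(im["extrinsics"],4).tolist())
    for t in("frame","cassette","moving_half","push_plate","lever_tip","petri_dish","beaker","white_bottle"):
        print(t,[(np.round(d["bbox"]).tolist(),round(d["conf"],2)) for d in vision.spot_in(c,t)[:2]])
E
```

```text
pics
{'time': 0.0, 'joint_positions': [1.305, 0.322, -0.07, 1.452, 0.023, 1.371, -0.057], 'qd': [-0.001, -0.0, 0.001, 0.001, -0.002, 0.0, 0.0], 'joint_torque': [-0.0, -49.128, -0.404, -31.253, -0.064, 0.044, 0.0], 'position': [0.179, -0.624, 0.221], 'tool_rot': [-3.109, -0.438, 0.001], 'ft_force': [0.574, 0.103, -0.42], 'torque': [0.03, -0.013, 0.005], 'grip_force': 0.0, 'grip_width': 0.999}
scene 378.7444132301836 378.7444132301836 319.29621520685816 200.63795026978877 [[-0.7224, -0.6913, -0.0121, 0.3431], [-0.497, 0.5314, -0.686, 0.3731], [0.4807, -0.4895, -0.7275, 0.8332], [0.0, 0.0, 0.0, 1.0]]
frame [([281.0, 205.0, 385.0, 283.0], 0.63)]
cassette [([229.0, 323.0, 251.0, 352.0], 0.74)]
moving_half [([331.0, 222.0, 351.0, 247.0], 0.6)]
push_plate [([335.0, 204.0, 376.0, 245.0], 0.98)]
lever_tip [([346.0, 203.0, 352.0, 228.0], 0.6)]
petri_dish [([413.0, 180.0, 430.0, 198.0], 0.72)]
beaker [([372.0, 156.0, 393.0, 180.0], 0.76)]
white_bottle [([334.0, 128.0, 354.0, 161.0], 0.62)]
top 478.0924225697734 478.0924225697734 318.2435969362022 200.27320211873675 [[0.0767, -0.9971, -0.002, -0.0808], [-0.9723, -0.0743, -0.2218, 0.5448], [0.221, 0.019, -0.9751, 1.3677], [0.0, 0.0, 0.0, 1.0]]
frame [([271.0, 206.0, 363.0, 265.0], 0.7), ([315.0, 229.0, 330.0, 244.0], 0.34)]
cassette [([192.0, 228.0, 202.0, 242.0], 0.61)]
moving_half [([314.0, 226.0, 331.0, 244.0], 0.45)]
push_plate [([191.0, 228.0, 203.0, 244.0], 0.42)]
lever_tip [([328.0, 234.0, 332.0, 241.0], 0.46)]
petri_dish [([424.0, 253.0, 444.0, 271.0], 0.62), ([188.0, 230.0, 204.0, 244.0], 0.25)]
beaker [([417.0, 199.0, 437.0, 223.0], 0.78)]
white_bottle [([408.0, 152.0, 430.0, 180.0], 0.93)]
```

```bash
python3 - <<'E'
import cv2,numpy as np
a=cv2.imread("pics/top0.png")[190:290,180:380]; a=cv2.resize(a,None,fx=4,fy=4,interpolation=cv2.INTER_CUBIC)
b=cv2.imread("pics/scene0.png")[190:300,250:410]; b=cv2.resize(b,None,fx=5,fy=5,interpolation=cv2.INTER_CUBIC)
cv2.imwrite("pics/a.png",a);cv2.imwrite("pics/b.png",b)
E
```

```text
(no output)
```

View pics/a.png

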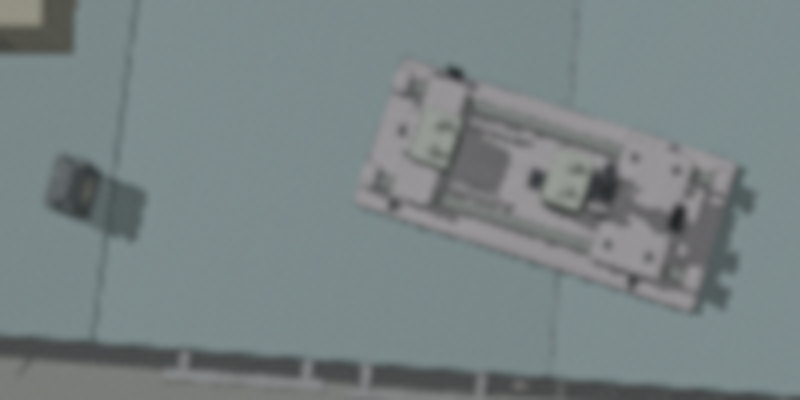

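View pics/b.png

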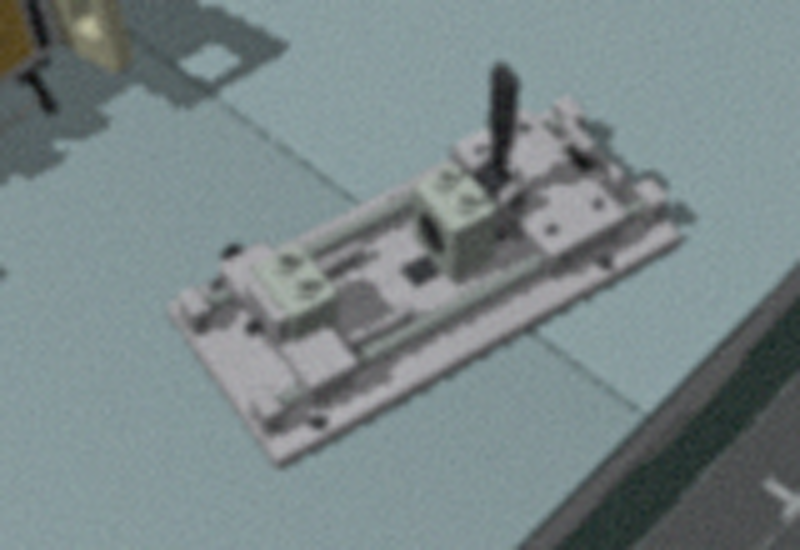

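```bash
cat > h.py <<'E'
import numpy as np,cv2
from scipy.optimize import least_squares
from scipy.spatial.transform import Rotation as R
C={'scene':(378.744,319.296,200.638,np.array([[-0.7224,-0.6913,-0.0121,0.3431],[-0.497,0.5314,-0.686,0.3731],[0.4807,-0.4895,-0.7275,0.8332]])),
'top':(478.092,318.244,200.273,np.array([[0.0767,-0.9971,-0.002,-0.0808],[-0.9723,-0.0743,-0.2218,0.5448],[0.221,0.019,-0.9751,1.3677]]))}
def proj(c,P):
    f,cx,cy,E=C[c]; q=np.c_[np.atleast_2d(P),np.ones(len(np.atleast_2d(P)))]@E.T
    return q[:,:2]/q[:,2:]*f+[cx,cy]
def ray(c,uv,z):
    f,cx,cy,E=C[c]; d=E[:,:3].T@np.array([(uv[0]-cx)/f,(uv[1]-cy)/f,1]); o=-E[:,:3].T@E[:,3]
    return o+d*(z-o[2])/d[2]
def pose(p,L): # p=x,y,yaw ; L local pts
    c,s=np.cos(p[2]),np.sin(p[2]); L=np.atleast_2d(L)
    return np.c_[p[0]+c*L[:,0]-s*L[:,1],p[1]+s*L[:,0]+c*L[:,1],L[:,2]]
E
python3 - <<'E'
from h import *
unc=lambda a,k,o:(np.array(a,float)+.5)/k-.5+np.array(o)
T=unc([(405,57),(740,165),(697,312),(357,205)],4,(180,190))
S=unc([(175,305),(570,100),(685,235),(280,465)],5,(250,190))
L=np.array([(.06,.12,.012),(.06,-.15,.012),(-.06,-.15,.012),(-.06,.12,.012)])
f=lambda p:np.r_[(proj('top',pose(p,L))-T).ravel(),(proj('scene',pose(p,L))-S).ravel()]
r=least_squares(f,[.5,0,-.3]);print(r.x,np.round(r.fun,1))
def loc(c,uv,z):
    w=ray(c,uv,z)[:2]-r.x[:2];a=r.x[2];return np.round([w[0]*np.cos(a)+w[1]*np.sin(a),-w[0]*np.sin(a)+w[1]*np.cos(a)],4)*1000
for n,c,k,o,pts in [('mov','top',4,(180,190),[(550,148),(597,158),(588,212),(541,205)]),('fix','top',4,(180,190),[(425,107),(462,118),(447,167),(412,160)]),('mov','scene',5,(250,190),[(415,190),(460,165),(495,205),(453,228)]),('fix','scene',5,(250,190),[(258,265),(300,245),(333,285),(290,312)])]:
    print(n,c,[loc(c,unc(q,k,o),.065).tolist() for q in pts])
a=cv2.imread("pics/top0.png")[218:253,182:227]; b=cv2.imread("pics/scene0.png")[315:360,220:265]
cv2.imwrite("pics/c.png",np.hstack([cv2.resize(a,(390,303),interpolation=2),cv2.resize(b,(303,303),interpolation=2)]))
E
```

```text
[ 0.45282271 -0.02760017 -0.23651712] [ 0.4  0.4  0.4 -0.  -0.4  0.9 -0.4  0.1 -0.9 -0.5 -1.7  0.5  0.9 -0.2
  0.7 -0.7]
mov top [[19.0, -10.0], [22.599999999999998, -45.199999999999996], [-17.5, -51.1], [-23.099999999999998, -16.8]]
fix top [[19.8, 87.4], [20.400000000000002, 58.7], [-17.7, 57.6], [-20.7, 83.7]]
mov scene [[16.7, -13.100000000000001], [17.7, -43.7], [-15.7, -43.3], [-16.2, -15.4]]
fix scene [[19.900000000000002, 84.6], [19.0, 59.1], [-12.8, 58.5], [-15.100000000000001, 86.3]]
```

View pics/c.png

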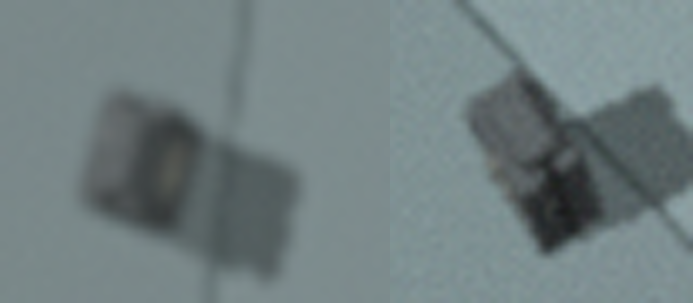

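```bash
cat > cas.py <<'E'
from h import *
from scipy.optimize import minimize
def box(w,t,z0,z1): return np.array([(x,y,z) for x in(-w/2,w/2) for y in(-t/2,t/2) for z in(z0,z1)])
K=8
def mask(img,roi):
    x,y,X,Y=roi; m=cv2.resize(img[y:Y,x:X],None,fx=K,fy=K,interpolation=2).astype(int)
    b=m[...,0]-m[...,2]  # teal: B>R
    return b
def model(c,p,roi,shape,z=0):
    m=np.zeros(shape,np.uint8)
    for B in(box(.04,.024,z,z+.052),box(.028,.02,z+.052,z+.06)):
        u=((proj(c,pose(p,B))-roi[:2]+.5)*K-.5).astype(np.float32)
        cv2.fillConvexPoly(m,np.round(cv2.convexHull(u)).astype(np.int32),1)
    return m
def fit(ims,rois,p0,thr):
    M={c:(mask(ims[c],rois[c])<thr) for c in ims}
    def cost(p):
        s=0
        for c in ims:
            m=model(c,p,rois[c],M[c].shape)>0; s+=1-(m&M[c]).sum()/(m|M[c]).sum()
        return s
    best=min((minimize(cost,[p0[0],p0[1],a],method='Nelder-Mead',options=dict(initial_simplex=np.array([p0[0],p0[1],a])+np.array([[0,0,0],[.01,0,0],[0,.01,0],[0,0,.15]]))) for a in p0[2]),key=lambda r:r.fun)
    return best,M
E
python3 - <<'E'
from cas import *
ims={c:cv2.imread(f"pics/{c}0.png") for c in C}
rois={'top':(182,218,227,253),'scene':(220,315,265,360)}
for c in ims: print(c,np.percentile(mask(ims[c],rois[c]),[2,5,10,15,20,30,50,70,90]))
p=ray('top',(195,234),.05);print(p)
for thr in(5,9,12):
    b,M=fit(ims,rois,[p[0],p[1],(-.6,-.3,0,.3)],thr);print(thr,b.x,b.fun)
o=[]
for c in ims:
    x,y,X,Y=rois[c];i=cv2.resize(ims[c][y:Y,x:X],None,fx=K,fy=K,interpolation=2)
    cn,_=cv2.findContours(model(c,b.x,rois[c],i.shape[:2]),0,1);cv2.drawContours(i,cn,-1,(0,0,255),1)
    cn,_=cv2.findContours(M[c].astype(np.uint8),0,1);cv2.drawContours(i,cn,-1,(0,255,0),1);o.append(cv2.copyMakeBorder(i,0,360-i.shape[0],0,0,0))
cv2.imwrite("pics/d.png",np.hstack(o))
E
```

```text
scene [ 4.  6.  9. 11. 13. 17. 20. 21. 22.]
top [ 5.  7. 10. 12. 13. 15. 16. 16. 17.]
[0.42174711 0.31795934 0.05      ]
5 [ 0.42107245  0.31527778 -0.30010247] 1.6500727631561918
9 [ 0.41734665  0.31516738 -0.21002468] 0.6716298000585841
12 [ 0.41822579  0.3141971  -0.14921755] 0.5016934107066999
```

View pics/d.png

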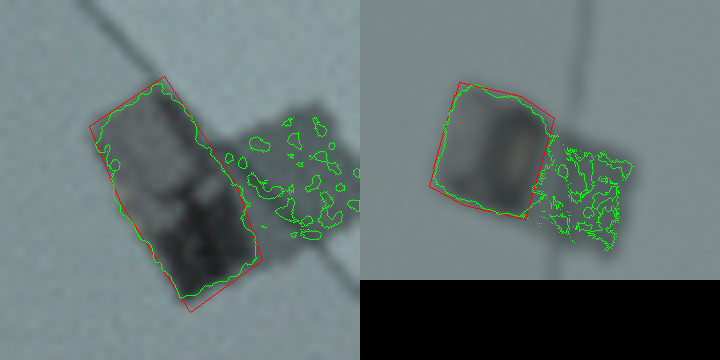

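The fit outlines the cassette at (0.418, 0.314), yaw about -0.15. The cell is at (0.453, -0.028), yaw -0.237. I'll carry the arm round in an arc above everything.

Call:
{"op": "jog_arm", "data": {"increments": [{"tx": 173,"ty": -91,"tz": 0},{"tx": 173,"ty": -91,"tz": 0},{"tx": 173,"ty": -91,"tz": 0},{"tx": 173,"ty": -91,"tz": 0},{"tx": 173,"ty": -91,"tz": 0}]}}

```text
validation failed for argument at $.in...
```

Call:
{"op": "jog_arm", "data": {"increments": [{"tx": 159,"ty": -120},{"tx": 159,"ty": -120},{"tx": 159,"ty": -120},{"tx": 159,"ty": -120},{"tx": 159,"ty": -120}]}}

```text
validation failed for argument at $.in...
```

Call:
{"op": "jog_arm", "data": {"increments": [{"tx": 127,"ty": -151},{"tx": 127,"ty": -151},{"tx": 127,"ty": -151},{"tx": 127,"ty": -151},{"tx": 127,"ty": -151}]}}

```text
validation failed for argument at $.in...
```

Call:
{"op": "jog_arm", "data": {"increments": [{"tx": 72,"ty": -177},{"tx": 72,"ty": -177},{"tx": 72,"ty": -177},{"tx": 72,"ty": -177},{"tx": 72,"ty": -177}]}}

```text
validation failed for argument at $.in...
```

Call:
{"op": "jog_arm", "data": {"increments": [{"tx": 14,"ty": -194},{"tx": 14,"ty": -194},{"tx": 14,"ty": -194},{"tx": 14,"ty": -194},{"tx": 14,"ty": -194}]}}

```text
validation failed for argument at $.in...
```

Call:
{"op": "jog_arm", "data": {"increments": [{"tx": -56,"ty": -103,"wz": -0.57},{"tx": -56,"ty": -103,"wz": -0.57},{"tx": -56,"ty": -103,"wz": -0.57},{"tx": -56,"ty": -103,"wz": -0.57},{"tx": -56,"ty": -103,"wz": -0.57}]}}

```text
validation failed for argument at $.in...
```

Call:
{"op": "jog_arm", "data": {"increments": [{"wz": -0.57},{"wz": -0.57},{"wz": -0.57},{"wz": -0.57},{"wz": -0.57}]}}

```text
validation failed for argument at $.in...
```

Every row needs all the fields.

Call:
{"op": "jog_arm", "data": {"increments": [{"tx": 173,"ty": -91,"tz": 0,"wx": 0,"wy": 0,"wz": 0,"gripper": 1},{"tx": 173,"ty": -91,"tz": 0,"wx": 0,"wy": 0,"wz": 0,"gripper": 1},{"tx": 173,"ty": -91,"tz": 0,"wx": 0,"wy": 0,"wz": 0,"gripper": 1},{"tx": 173,"ty": -91,"tz": 0,"wx": 0,"wy": 0,"wz": 0,"gripper": 1},{"tx": 173,"ty": -91,"tz": 0,"wx": 0,"wy": 0,"wz": 0,"gripper": 1}]}}

```text
time: 1.32
position: [0.3243, -0.486, 0.2229]
tool_rot: [-3.11, -0.444, -0.003]
ft_force: [0.3, 1.0, 1.1]
grip_width: 0.998
grip_force: 0.0
```

Call:
{"op": "jog_arm", "data": {"increments": [{"tx": 159,"ty": -120,"tz": 0,"wx": 0,"wy": 0,"wz": 0,"gripper": 1},{"tx": 159,"ty": -120,"tz": 0,"wx": 0,"wy": 0,"wz": 0,"gripper": 1},{"tx": 159,"ty": -120,"tz": 0,"wx": 0,"wy": 0,"wz": 0,"gripper": 1},{"tx": 159,"ty": -120,"tz": 0,"wx": 0,"wy": 0,"wz": 0,"gripper": 1},{"tx": 159,"ty": -120,"tz": 0,"wx": 0,"wy": 0,"wz": 0,"gripper": 1}]}}

```text
time: 1.73
position: [0.4424, -0.3267, 0.223]
tool_rot: [-3.11, -0.443, -0.002]
ft_force: [0.9, 0.2, -0.4]
grip_width: 0.997
grip_force: 0.0
```

Call:
{"op": "jog_arm", "data": {"increments": [{"tx": 127,"ty": -151,"tz": 0,"wx": 0,"wy": 0,"wz": 0,"gripper": 1},{"tx": 127,"ty": -151,"tz": 0,"wx": 0,"wy": 0,"wz": 0,"gripper": 1},{"tx": 127,"ty": -151,"tz": 0,"wx": 0,"wy": 0,"wz": 0,"gripper": 1},{"tx": 127,"ty": -151,"tz": 0,"wx": 0,"wy": 0,"wz": 0,"gripper": 1},{"tx": 127,"ty": -151,"tz": 0,"wx": 0,"wy": 0,"wz": 0,"gripper": 1}]}}

```text
time: 2.15
position: [0.5219, -0.1457, 0.223]
tool_rot: [-3.11, -0.443, -0.002]
ft_force: [0.5, -0.2, -0.2]
grip_width: 1.0
grip_force: 0.0
```

Call:
{"op": "jog_arm", "data": {"increments": [{"tx": 72,"ty": -177,"tz": 0,"wx": 0,"wy": 0,"wz": 0,"gripper": 1},{"tx": 72,"ty": -177,"tz": 0,"wx": 0,"wy": 0,"wz": 0,"gripper": 1},{"tx": 72,"ty": -177,"tz": 0,"wx": 0,"wy": 0,"wz": 0,"gripper": 1},{"tx": 72,"ty": -177,"tz": 0,"wx": 0,"wy": 0,"wz": 0,"gripper": 1},{"tx": 72,"ty": -177,"tz": 0,"wx": 0,"wy": 0,"wz": 0,"gripper": 1}]}}

```text
time: 2.57
position: [0.5407, 0.0459, 0.2232]
tool_rot: [-3.108, -0.446, -0.002]
ft_force: [0.5, 0.6, 0.2]
grip_width: 1.002
grip_force: 0.0
```

Call:
{"op": "jog_arm", "data": {"increments": [{"tx": 14,"ty": -194,"tz": 0,"wx": 0,"wy": 0,"wz": 0,"gripper": 1},{"tx": 14,"ty": -194,"tz": 0,"wx": 0,"wy": 0,"wz": 0,"gripper": 1},{"tx": 14,"ty": -194,"tz": 0,"wx": 0,"wy": 0,"wz": 0,"gripper": 1},{"tx": 14,"ty": -194,"tz": 0,"wx": 0,"wy": 0,"wz": 0,"gripper": 1},{"tx": 14,"ty": -194,"tz": 0,"wx": 0,"wy": 0,"wz": 0,"gripper": 1}]}}

```text
time: 2.98
position: [0.499, 0.235, 0.2231]
tool_rot: [-3.108, -0.444, -0.001]
ft_force: [0.4, 0.7, 0.2]
grip_width: 1.002
grip_force: 0.0
```

Call:
{"op": "jog_arm", "data": {"increments": [{"tx": -56,"ty": -103,"tz": 0,"wx": 0,"wy": 0,"wz": -0.57,"gripper": 1},{"tx": -56,"ty": -103,"tz": 0,"wx": 0,"wy": 0,"wz": -0.57,"gripper": 1},{"tx": -56,"ty": -103,"tz": 0,"wx": 0,"wy": 0,"wz": -0.57,"gripper": 1},{"tx": -56,"ty": -103,"tz": 0,"wx": 0,"wy": 0,"wz": -0.57,"gripper": 1},{"tx": -56,"ty": -103,"tz": 0,"wx": 0,"wy": 0,"wz": -0.57,"gripper": 1}]}}

```text
time: 3.4
position: [0.4163, 0.3164, 0.223]
tool_rot: [2.854, 1.312, 0.002]
ft_force: [0.3, -0.9, -0.4]
grip_width: 0.999
grip_force: 0.0
```

Call:
{"op": "jog_arm", "data": {"increments": [{"tx": 0,"ty": 0,"tz": 0,"wx": 0,"wy": 0,"wz": -0.57,"gripper": 1},{"tx": 0,"ty": 0,"tz": 0,"wx": 0,"wy": 0,"wz": -0.57,"gripper": 1},{"tx": 0,"ty": 0,"tz": 0,"wx": 0,"wy": 0,"wz": -0.57,"gripper": 1},{"tx": 0,"ty": 0,"tz": 0,"wx": 0,"wy": 0,"wz": -0.57,"gripper": 1},{"tx": 0,"ty": 0,"tz": 0,"wx": 0,"wy": 0,"wz": -0.57,"gripper": 1}]}}

```text
time: 3.82
position: [0.4186, 0.3138, 0.2226]
tool_rot: [2.376, 2.054, 0.0]
ft_force: [-0.6, -0.6, 0.1]
grip_width: 1.002
grip_force: 0.0
```

Call:
{"op": "jog_arm", "data": {"increments": [{"tx": 0,"ty": 0,"tz": 40,"wx": 0,"wy": 0,"wz": 0,"gripper": 1},{"tx": 0,"ty": 0,"tz": 80,"wx": 0,"wy": 0,"wz": 0,"gripper": 1},{"tx": 0,"ty": 0,"tz": 120,"wx": 0,"wy": 0,"wz": 0,"gripper": 1},{"tx": 0,"ty": 0,"tz": 160,"wx": 0,"wy": 0,"wz": 0,"gripper": 1},{"tx": 0,"ty": 0,"tz": 197,"wx": 0,"wy": 0,"wz": 0,"gripper": 1}]}}

```text
time: 4.23
position: [0.4185, 0.3133, 0.0236]
tool_rot: [2.383, 2.047, -0.0]
ft_force: [0.8, -0.2, -0.1]
grip_width: 1.0
grip_force: 0.0
```

Call:
{"op": "jog_arm", "data": {"increments": [{"tx": 0,"ty": 0,"tz": 0,"wx": 0,"wy": 0,"wz": 0,"gripper": 0.7},{"tx": 0,"ty": 0,"tz": 0,"wx": 0,"wy": 0,"wz": 0,"gripper": 0.6},{"tx": 0,"ty": 0,"tz": 0,"wx": 0,"wy": 0,"wz": 0,"gripper": 0.5},{"tx": 0,"ty": 0,"tz": 0,"wx": 0,"wy": 0,"wz": 0,"gripper": 0.4},{"tx": 0,"ty": 0,"tz": 0,"wx": 0,"wy": 0,"wz": 0,"gripper": 0.3}], "grip_force": 15}}

```text
time: 4.65
position: [0.4204, 0.3149, 0.0281]
tool_rot: [2.382, 2.046, 0.007]
ft_force: [-0.0, -0.3, 0.2]
grip_width: 0.707
grip_force: 0.0
```

Call:
{"op": "jog_arm", "data": {"increments": [{"tx": 0,"ty": 0,"tz": 0,"wx": 0,"wy": 0,"wz": 0,"gripper": 0.2},{"tx": 0,"ty": 0,"tz": 0,"wx": 0,"wy": 0,"wz": 0,"gripper": 0.2},{"tx": 0,"ty": 0,"tz": 0,"wx": 0,"wy": 0,"wz": 0,"gripper": 0.2},{"tx": 0,"ty": 0,"tz": 0,"wx": 0,"wy": 0,"wz": 0,"gripper": 0.2},{"tx": 0,"ty": 0,"tz": 0,"wx": 0,"wy": 0,"wz": 0,"gripper": 0.2}]}}

```text
time: 5.07
position: [0.419, 0.3139, 0.0261]
tool_rot: [2.382, 2.047, 0.001]
ft_force: [-0.1, -1.0, 5.7]
grip_width: 0.453
grip_force: 15.0
```

Call:
{"op": "jog_arm", "data": {"increments": [{"tx": 0,"ty": 0,"tz": -15,"wx": 0,"wy": 0,"wz": 0,"gripper": 0.2},{"tx": 0,"ty": 0,"tz": -45,"wx": 0,"wy": 0,"wz": 0,"gripper": 0.2},{"tx": 0,"ty": 0,"tz": -85,"wx": 0,"wy": 0,"wz": 0,"gripper": 0.2},{"tx": 0,"ty": 0,"tz": -120,"wx": 0,"wy": 0,"wz": 0,"gripper": 0.2},{"tx": 0,"ty": 0,"tz": -140,"wx": 0,"wy": 0,"wz": 0,"gripper": 0.2}]}}

```text
time: 5.48
position: [0.4193, 0.315, 0.1688]
tool_rot: [2.382, 2.048, 0.006]
ft_force: [0.1, 0.9, -1.3]
grip_width: 0.454
grip_force: 15.0
```

Call:
{"op": "jog_arm", "data": {"increments": [{"tx": -25,"ty": 7,"tz": 0,"wx": 0,"wy": 0,"wz": 0,"gripper": 0.2},{"tx": -60,"ty": 17,"tz": 0,"wx": 0,"wy": 0,"wz": 0,"gripper": 0.2},{"tx": -98,"ty": 28,"tz": 0,"wx": 0,"wy": 0,"wz": 0,"gripper": 0.2},{"tx": -136,"ty": 39,"tz": 0,"wx": 0,"wy": 0,"wz": 0,"gripper": 0.2},{"tx": -170,"ty": 48,"tz": 0,"wx": 0,"wy": 0,"wz": 0,"gripper": 0.2}]}}

```text
time: 5.9
position: [0.4401, 0.1359, 0.1651]
tool_rot: [2.383, 2.046, -0.001]
ft_force: [0.7, -0.9, -2.8]
grip_width: 0.458
grip_force: 15.0
```

Call:
{"op": "jog_arm", "data": {"increments": [{"tx": -35,"ty": 10,"tz": 0,"wx": 0,"wy": 0,"wz": 0.03,"gripper": 0.2},{"tx": -70,"ty": 20,"tz": 0,"wx": 0,"wy": 0,"wz": 0.06,"gripper": 0.2},{"tx": -105,"ty": 30,"tz": 0,"wx": 0,"wy": 0,"wz": 0.09,"gripper": 0.2},{"tx": -128,"ty": 36,"tz": 0,"wx": 0,"wy": 0,"wz": 0.09,"gripper": 0.2},{"tx": -133,"ty": 38,"tz": 0,"wx": 0,"wy": 0,"wz": 0.09,"gripper": 0.2}]}}

```text
time: 6.32
position: [0.4575, -0.0042, 0.1648]
tool_rot: [2.479, 1.929, -0.004]
ft_force: [0.4, 0.3, -1.0]
grip_width: 0.458
grip_force: 15.0
```

```bash
python3 - <<'E'
from bench import ctrl, vision
import cv2,numpy as np
s=ctrl.get_state(); print({k:np.round(s[k],4).tolist() for k in("position","tool_rot","ft_force","grip_width","joint_positions")})
o=[]
for c,(x,y,w,h) in(("top",(255,195,120,80)),("scene",(270,180,120,110))):
    im=vision.get_image(c)["color"]; cv2.imwrite(f"pics/{c}1.png",im); k=780/w if c=='top' else 0
    o.append(im)
a=cv2.resize(o[0][195:285,270:370],(400,360),interpolation=2);b=cv2.resize(o[1][190:290,275:385],(396,360),interpolation=2)
cv2.imwrite("pics/e.png",np.hstack([a,b]))
E
```

```text
{'position': [0.4575, -0.0042, 0.1648], 'tool_rot': [2.4788, 1.9291, -0.0036], 'ft_force': [0.4295, 0.2891, -0.9838], 'grip_width': 0.4578, 'joint_positions': [0.6348, -0.0318, -0.6659, 1.9623, -0.0191, 1.2059, -0.2722]}
```

View pics/e.png

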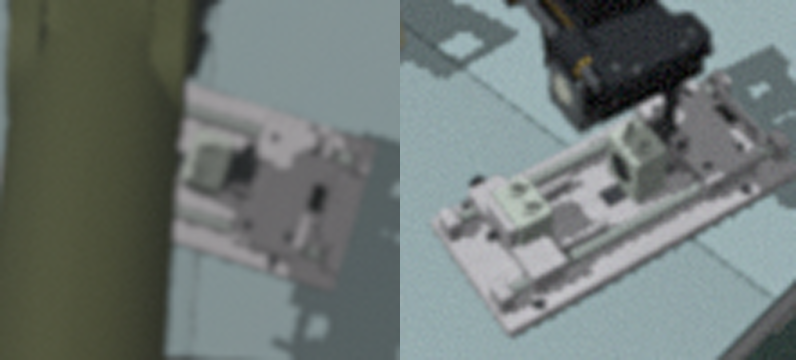

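```bash
python3 - <<'E'
from h import *
im=cv2.imread("pics/scene1.png")
P=np.array([(.4575,-.0042,.165),(.4575,-.0042,.139),(.4575,-.0042,.235)]);print(proj('scene',P))
print(proj('scene',pose([.4528,-.0276,-.2365],[(0,30,.0) ,(0,.03,.012)])))
cv2.imwrite("pics/f.png",cv2.resize(im[110:260,230:400],None,fx=4,fy=4,interpolation=2))
E
```

```text
[[324.76731438 212.91016736]
 [324.78373165 219.74746623]
 [324.71962287 193.04808227]]
[[1290.1111359  -266.89690414]
 [ 322.80974621  250.36335423]]
```

View pics/f.png

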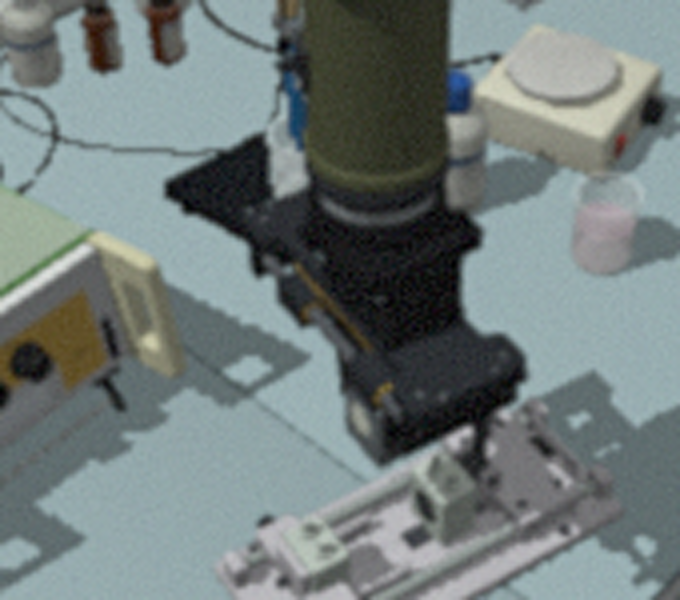

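The scene picture shows the cassette held under the gripper, its white window at about crop (360,415), over the gap at about (420,540). I'll line it up and lower it part way.

Call:
{"op": "jog_arm", "data": {"increments": [{"tx": 8,"ty": 1,"tz": 10,"wx": 0,"wy": 0,"wz": -0.012,"gripper": 0.2},{"tx": 8,"ty": 1,"tz": 35,"wx": 0,"wy": 0,"wz": -0.012,"gripper": 0.2},{"tx": 8,"ty": 1,"tz": 60,"wx": 0,"wy": 0,"wz": -0.012,"gripper": 0.2},{"tx": 8,"ty": 1,"tz": 80,"wx": 0,"wy": 0,"wz": -0.012,"gripper": 0.2},{"tx": 8,"ty": 1,"tz": 80,"wx": 0,"wy": 0,"wz": -0.012,"gripper": 0.2}]}}

```text
time: 6.83
position: [0.4571, 0.0118, 0.0812]
tool_rot: [-2.451, -1.955, 0.008]
ft_force: [-1.3, -0.7, -1.8]
grip_width: 0.459
grip_force: 15.0
```

```bash
cat > st.py <<'E'
from bench import ctrl, vision
from h import *
FR=[.4528,-.0276,-.2365]
def st(n=6):
    A=[]
    for _ in range(n):
        vision.get_image("scene"); s=ctrl.get_state(); A.append(np.r_[s["position"],s["tool_rot"],s["ft_force"],s["torque"],s["grip_width"]])
    m=np.mean(A,0); p=m[:3]; d=p[:2]-FR[:2]; c,sn=np.cos(FR[2]),np.sin(FR[2])
    Rm=R.from_rotvec(m[3:6]).as_matrix()
    fx=[c*d[0]+sn*d[1],-sn*d[0]+c*d[1],p[2]]
    F=[c*m[6]+sn*m[7],-sn*m[6]+c*m[7],m[8]]
    Fr=R.from_euler('z',-FR[2]).as_matrix()@Rm
    print("t",round(s["time"],2),"frame mm",np.round(np.array(fx)*1000,1),"sd",np.round(np.std(A,0)[:3]*1000,1),"F",np.round(F,1),"tau",np.round(m[9:12],2),"grip",round(m[12],3))
    print("tool axes in frame (cols)\n",np.round(Fr,3))
    return s
E
python3 -c "
from st import *
s=st(); im=vision.get_image('scene')['color']; cv2.imwrite('pics/scene2.png',im); cv2.imwrite('pics/g.png',cv2.resize(im[180:280,270:390],None,fx=5,fy=5,interpolation=2))"
```

```text
t 7.13 frame mm [-0.9 38.9 85.8] sd [1.3 0.8 1.3] F [ 0.1 -0.3 -1.2] tau [-0.03 -0.09 -0.  ] grip 0.457
tool axes in frame (cols)
 [[ 0.972 -0.236 -0.001]
 [ 0.236  0.972 -0.002]
 [ 0.001  0.001  1.   ]]
```

View pics/g.png

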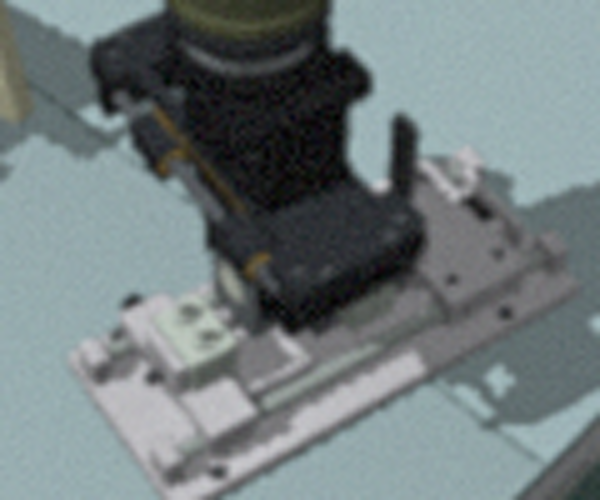

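Call:
{"op": "jog_arm", "data": {"increments": [{"tx": -4,"ty": 1,"tz": 0,"wx": 0,"wy": 0,"wz": 0,"gripper": 0.2},{"tx": -8,"ty": 1,"tz": 0,"wx": 0,"wy": 0,"wz": 0,"gripper": 0.2},{"tx": -8,"ty": 1,"tz": 12,"wx": 0,"wy": 0,"wz": 0,"gripper": 0.2},{"tx": -8,"ty": 1,"tz": 25,"wx": 0,"wy": 0,"wz": 0,"gripper": 0.2},{"tx": -8,"ty": 1,"tz": 25,"wx": 0,"wy": 0,"wz": 0,"gripper": 0.2}]}}

```text
time: 7.6
position: [0.4583, 0.0, 0.0589]
tool_rot: [-2.46, -1.95, 0.004]
ft_force: [-1.0, 0.3, -1.7]
grip_width: 0.452
grip_force: 15.0
```

```bash
sed -i 's/Rm=.*/Rm=R.from_rotvec([a[3:6] for a in A]).mean().as_matrix()/' st.py; python3 -c "
from st import *
st(6)"
```

```text
t 7.9 frame mm [ 0.6 29.1 60.9] sd [0.7 0.1 0.6] F [ 0.4  0.1 -1.6] tau [-0.04 -0.09 -0.01] grip 0.46
tool axes in frame (cols)
 [[-0.007  1.     0.   ]
 [ 1.     0.007 -0.   ]
 [-0.     0.    -1.   ]]
```

Call:
{"op": "jog_arm", "data": {"increments": [{"tx": 0,"ty": -0.5,"tz": 3,"wx": 0,"wy": 0,"wz": 0,"gripper": 0.2},{"tx": 0,"ty": -0.5,"tz": 5,"wx": 0,"wy": 0,"wz": 0,"gripper": 0.2},{"tx": 0,"ty": -0.5,"tz": 7,"wx": 0,"wy": 0,"wz": 0,"gripper": 0.2},{"tx": 0,"ty": -0.5,"tz": 9,"wx": 0,"wy": 0,"wz": 0,"gripper": 0.2},{"tx": 0,"ty": -0.5,"tz": 11,"wx": 0,"wy": 0,"wz": 0,"gripper": 0.2}]}}

```text
time: 8.32
position: [0.46, 0.0009, 0.0496]
tool_rot: [2.46, 1.953, 0.001]
ft_force: [1.1, 0.3, -1.7]
grip_width: 0.461
grip_force: 15.0
```

```bash
python3 -c "
from st import *
st(4)"
```

```text
t 8.52 frame mm [ 0.3 29.4 49.4] sd [0.  0.  0.1] F [ 1.4  0.2 -2. ] tau [-0.09 -0.47 -0.03] grip 0.459
tool axes in frame (cols)
 [[-0.008  1.     0.001]
 [ 1.     0.008  0.   ]
 [ 0.     0.001 -1.   ]]
```

Call:
{"op": "jog_arm", "data": {"increments": [{"tx": 0,"ty": 0.8,"tz": 0,"wx": 0,"wy": 0,"wz": 0,"gripper": 0.2},{"tx": 0,"ty": 0.8,"tz": 2,"wx": 0,"wy": 0,"wz": 0,"gripper": 0.2},{"tx": 0,"ty": 0.8,"tz": 4,"wx": 0,"wy": 0,"wz": 0,"gripper": 0.2},{"tx": 0,"ty": 0.8,"tz": 6,"wx": 0,"wy": 0,"wz": 0,"gripper": 0.2},{"tx": 0,"ty": 0.8,"tz": 7,"wx": 0,"wy": 0,"wz": 0,"gripper": 0.2}]}}

```text
time: 8.93
position: [0.46, 0.0007, 0.0421]
tool_rot: [-2.46, -1.953, 0.001]
ft_force: [0.1, 0.5, -1.1]
grip_width: 0.46
grip_force: 15.0
```

```bash
python3 -c "
from st import *
st(4)"
```

```text
t 9.13 frame mm [ 0.5 29.3 42.3] sd [0.  0.  0.1] F [ 0.   0.1 -1.5] tau [-0.02 -0.11 -0.  ] grip 0.46
tool axes in frame (cols)
 [[-0.008  1.    -0.001]
 [ 1.     0.008 -0.   ]
 [-0.    -0.001 -1.   ]]
```

Free in the guides. I'll creep down to the plate and then release.

Call:
{"op": "jog_arm", "data": {"increments": [{"tx": 0,"ty": 0,"tz": 1,"wx": 0,"wy": 0,"wz": 0,"gripper": 0.2},{"tx": 0,"ty": 0,"tz": 2,"wx": 0,"wy": 0,"wz": 0,"gripper": 0.2},{"tx": 0,"ty": 0,"tz": 3,"wx": 0,"wy": 0,"wz": 0,"gripper": 0.2},{"tx": 0,"ty": 0,"tz": 4,"wx": 0,"wy": 0,"wz": 0,"gripper": 0.2},{"tx": 0,"ty": 0,"tz": 4,"wx": 0,"wy": 0,"wz": 0,"gripper": 0.2}]}}

```text
time: 9.55
position: [0.4601, 0.0007, 0.0383]
tool_rot: [-2.46, -1.953, 0.001]
ft_force: [-1.5, 1.0, -1.8]
grip_width: 0.456
grip_force: 15.0
```

```bash
python3 -c "
from st import *
st(2)"
```

```text
t 9.65 frame mm [ 0.6 29.3 38.4] sd [0. 0. 0.] F [ 0.4 -0.7 -1.9] tau [ 0.   -0.08  0.  ] grip 0.457
tool axes in frame (cols)
 [[-0.008  1.    -0.   ]
 [ 1.     0.008 -0.   ]
 [-0.    -0.    -1.   ]]
```

Call:
{"op": "jog_arm", "data": {"increments": [{"tx": 0,"ty": 0,"tz": 0.5,"wx": 0,"wy": 0,"wz": 0,"gripper": 0.2},{"tx": 0,"ty": 0,"tz": 1,"wx": 0,"wy": 0,"wz": 0,"gripper": 0.2},{"tx": 0,"ty": 0,"tz": 1.5,"wx": 0,"wy": 0,"wz": 0,"gripper": 0.2},{"tx": 0,"ty": 0,"tz": 2,"wx": 0,"wy": 0,"wz": 0,"gripper": 0.2},{"tx": 0,"ty": 0,"tz": 2,"wx": 0,"wy": 0,"wz": 0,"gripper": 0.2}]}}

```text
time: 10.07
position: [0.4604, 0.0008, 0.038]
tool_rot: [2.46, 1.953, -0.002]
ft_force: [-5.4, 0.5, 13.2]
grip_width: 0.458
grip_force: 15.0
```

```bash
python3 -c "
from st import *
st(2)"
```

```text
t 10.17 frame mm [ 0.8 29.4 38. ] sd [0. 0. 0.] F [-4.6 -1.4 13.2] tau [0.05 1.17 0.03] grip 0.46
tool axes in frame (cols)
 [[-0.008  1.    -0.   ]
 [ 1.     0.008 -0.001]
 [-0.001 -0.    -1.   ]]
```

Call:
{"op": "jog_arm", "data": {"increments": [{"tx": 0,"ty": 0,"tz": -1.5,"wx": 0,"wy": 0,"wz": 0,"gripper": 0.5},{"tx": 0,"ty": 0,"tz": -1.5,"wx": 0,"wy": 0,"wz": 0,"gripper": 0.75},{"tx": 0,"ty": 0,"tz": -1.5,"wx": 0,"wy": 0,"wz": 0,"gripper": 0.75},{"tx": 0,"ty": 0,"tz": -1.5,"wx": 0,"wy": 0,"wz": 0,"gripper": 0.75},{"tx": 0,"ty": 0,"tz": -5,"wx": 0,"wy": 0,"wz": 0,"gripper": 0.75}]}}

```text
time: 10.58
position: [0.4598, 0.0007, 0.041]
tool_rot: [-2.46, -1.952, 0.001]
ft_force: [-0.3, 0.0, -0.4]
grip_width: 0.7
grip_force: 0.0
```

Call:
{"op": "jog_arm", "data": {"increments": [{"tx": 0,"ty": 0,"tz": -20,"wx": 0,"wy": 0,"wz": 0,"gripper": 0.75},{"tx": 0,"ty": 0,"tz": -55,"wx": 0,"wy": 0,"wz": 0,"gripper": 0.75},{"tx": 0,"ty": 0,"tz": -90,"wx": 0,"wy": 0,"wz": 0,"gripper": 0.75},{"tx": 0,"ty": 0,"tz": -130,"wx": 0,"wy": 0,"wz": 0,"gripper": 0.5},{"tx": 0,"ty": 0,"tz": -165,"wx": 0,"wy": 0,"wz": 0,"gripper": 0.3}]}}

```text
time: 11.0
position: [0.4603, 0.001, 0.209]
tool_rot: [2.46, 1.953, 0.001]
ft_force: [0.3, -0.1, -0.2]
grip_width: 0.668
grip_force: 0.0
```

```bash
python3 - <<'E'
from st import *
st(3)
im=vision.get_image('scene')['color']; cv2.imwrite('pics/scene3.png',im); cv2.imwrite('pics/i.png',cv2.resize(im[195:295,265:395],None,fx=6,fy=6,interpolation=2))
for n in("push_plate","lever_tip","lever_hinge","cassette","moving_half"): print(n,[(np.round(d["bbox"]).tolist(),round(d["conf"],2)) for d in vision.spot_in("scene",n)[:1]])
def loc(c,uv,z):
    w=ray(c,uv,z)[:2]-FR[:2];a=FR[2];return np.round([(w[0]*np.cos(a)+w[1]*np.sin(a))*1000,(-w[0]*np.sin(a)+w[1]*np.cos(a))*1000],0)
for q in [(678,218),(663,275),(690,175),(595,260),(625,150)]:
    for z in(.03,.044): print(q,z,loc('top',(np.array(q)+.5)/4-.5+[180,190],z))
E
```

```text
t 11.15 frame mm [  3.9  30.2 212.7] sd [0.9 0.1 2.5] F [1.7 0.7 1.3] tau [ 0.01 -0.18 -0.02] grip 0.587
tool axes in frame (cols)
 [[-0.008  1.     0.01 ]
 [ 1.     0.008  0.   ]
 [ 0.     0.01  -1.   ]]
push_plate [([333.0, 204.0, 376.0, 244.0], 0.91)]
lever_tip [([348.0, 202.0, 354.0, 228.0], 0.46)]
lever_hinge []
cassette [([315.0, 235.0, 332.0, 257.0], 0.74)]
moving_half [([329.0, 221.0, 352.0, 248.0], 0.6)]
(678, 218) 0.03 [   4. -116.]
(678, 218) 0.044 [   2. -115.]
(663, 275) 0.03 [ -40. -117.]
(663, 275) 0.044 [ -42. -117.]
(690, 175) 0.03 [  38. -115.]
(690, 175) 0.044 [  35. -114.]
(595, 260) 0.03 [-45. -66.]
(595, 260) 0.044 [-47. -66.]
(625, 150) 0.03 [ 41. -62.]
(625, 150) 0.044 [ 38. -63.]
```

View pics/i.png

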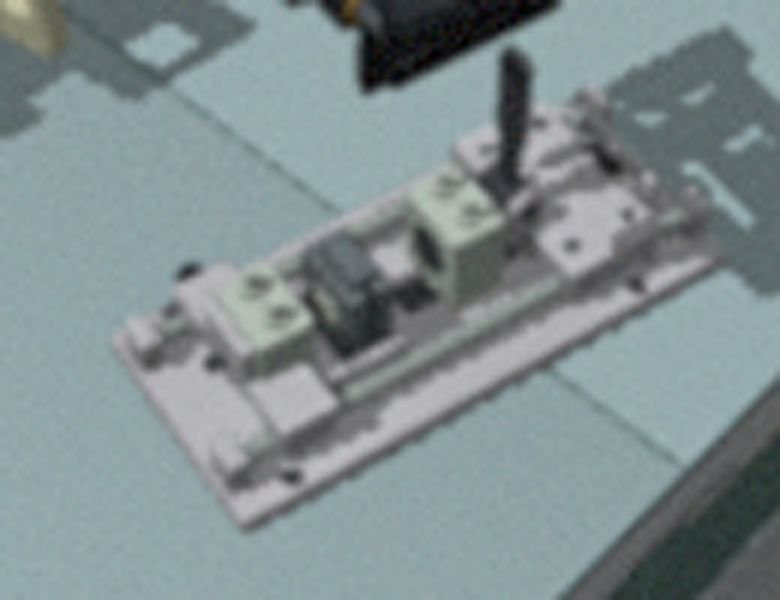

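The cassette stands square at about (345,290). The carriage back reads y≈-117. Next I'll go behind it with the fingers closed.

Call:
{"op": "jog_arm", "data": {"increments": [{"tx": -35,"ty": 0,"tz": 0,"wx": 0,"wy": 0,"wz": 0,"gripper": 0},{"tx": -75,"ty": -1,"tz": 0,"wx": 0,"wy": 0,"wz": 0,"gripper": 0},{"tx": -115,"ty": -2,"tz": 0,"wx": 0,"wy": 0,"wz": 0,"gripper": 0},{"tx": -155,"ty": -2,"tz": 0,"wx": 0,"wy": 0,"wz": 0,"gripper": 0},{"tx": -175,"ty": -2,"tz": 0,"wx": 0,"wy": 0,"wz": -0.008,"gripper": 0}]}}

```text
time: 11.87
position: [0.4162, -0.1741, 0.2054]
tool_rot: [-2.457, -1.956, 0.004]
ft_force: [-0.2, 0.7, 0.5]
grip_width: 0.039
grip_force: 0.0
```

Call:
{"op": "jog_arm", "data": {"increments": [{"tx": 0,"ty": 0,"tz": 10,"wx": 0,"wy": 0,"wz": 0,"gripper": 0},{"tx": 0,"ty": 0,"tz": 45,"wx": 0,"wy": 0,"wz": 0,"gripper": 0},{"tx": 0,"ty": 0,"tz": 80,"wx": 0,"wy": 0,"wz": 0,"gripper": 0},{"tx": 0,"ty": 0,"tz": 115,"wx": 0,"wy": 0,"wz": 0,"gripper": 0},{"tx": 0,"ty": 0,"tz": 140,"wx": 0,"wy": 0,"wz": 0,"gripper": 0}]}}

```text
time: 12.28
position: [0.4167, -0.1675, 0.0629]
tool_rot: [-2.449, -1.961, 0.002]
ft_force: [0.3, -0.5, -0.0]
grip_width: 0.006
grip_force: 0.0
```

```bash
python3 -c "
from st import *
st(6);st(2)"
```

```text
t 12.58 frame mm [  -1.7 -144.7   64.6] sd [2.4 1.2 3.3] F [-0.3  0.5 -0.4] tau [-0.02 -0.04  0.01] grip 0.004
tool axes in frame (cols)
 [[-0.016  1.    -0.004]
 [ 1.     0.016  0.002]
 [ 0.002 -0.004 -1.   ]]
t 12.68 frame mm [   1.6 -145.8   68.4] sd [0.1 0.  0. ] F [-0.1  0.   0.3] tau [-0.02 -0.09  0.03] grip 0.008
tool axes in frame (cols)
 [[-0.016  1.     0.003]
 [ 1.     0.016 -0.001]
 [-0.001  0.003 -1.   ]]
```

Call:
{"op": "jog_arm", "data": {"increments": [{"tx": 0,"ty": -1.5,"tz": 10,"wx": 0,"wy": 0,"wz": 0.016,"gripper": 0},{"tx": 0,"ty": -1.5,"tz": 20,"wx": 0,"wy": 0,"wz": 0.016,"gripper": 0},{"tx": 0,"ty": -1.5,"tz": 30,"wx": 0,"wy": 0,"wz": 0.016,"gripper": 0},{"tx": 0,"ty": -1.5,"tz": 38,"wx": 0,"wy": 0,"wz": 0.016,"gripper": 0},{"tx": 0,"ty": -1.5,"tz": 38,"wx": 0,"wy": 0,"wz": 0.016,"gripper": 0}]}}

```text
time: 13.1
position: [0.4155, -0.1681, 0.0263]
tool_rot: [-2.465, -1.941, 0.003]
ft_force: [-0.5, 0.2, 0.4]
grip_width: 0.006
grip_force: 0.0
```

Call:
{"op": "jog_arm", "data": {"increments": [{"tx": 2,"ty": 0,"tz": 0,"wx": 0,"wy": 0,"wz": 0,"gripper": 0},{"tx": 4,"ty": 0,"tz": 0,"wx": 0,"wy": 0,"wz": 0,"gripper": 0},{"tx": 6,"ty": 0,"tz": 0,"wx": 0,"wy": 0,"wz": 0,"gripper": 0},{"tx": 8,"ty": 0,"tz": 0,"wx": 0,"wy": 0,"wz": 0,"gripper": 0},{"tx": 10,"ty": 0,"tz": 0,"wx": 0,"wy": 0,"wz": 0,"gripper": 0}]}}

```text
time: 13.52
position: [0.4197, -0.1607, 0.0289]
tool_rot: [2.467, 1.941, -0.002]
ft_force: [-0.2, -6.7, -1.8]
grip_width: 0.004
grip_force: 2.5
```

```bash
python3 -c "
from st import *
st(3)"
```

```text
t 13.67 frame mm [  -1.1 -136.5   28.9] sd [0. 0. 0.] F [ 0.8 -3.9 -0.7] tau [-0.93  0.01  0.01] grip 0.004
tool axes in frame (cols)
 [[ 0.001  1.     0.001]
 [ 1.    -0.001 -0.002]
 [-0.002  0.001 -1.   ]]
```

Call:
{"op": "jog_arm", "data": {"increments": [{"tx": 4,"ty": 0,"tz": 0,"wx": 0,"wy": 0,"wz": 0,"gripper": 0},{"tx": 8,"ty": 0,"tz": 0,"wx": 0,"wy": 0,"wz": 0,"gripper": 0},{"tx": 12,"ty": 0,"tz": 0,"wx": 0,"wy": 0,"wz": 0,"gripper": 0},{"tx": 16,"ty": 0,"tz": 0,"wx": 0,"wy": 0,"wz": 0,"gripper": 0},{"tx": 20,"ty": 0,"tz": 0,"wx": 0,"wy": 0,"wz": 0,"gripper": 0}]}}

```text
time: 14.08
position: [0.4243, -0.1409, 0.0289]
tool_rot: [2.468, 1.941, -0.001]
ft_force: [-1.0, -4.4, 0.3]
grip_width: 0.004
grip_force: 2.6
```

Call:
{"op": "jog_arm", "data": {"increments": [{"tx": 3,"ty": 0,"tz": 0,"wx": 0,"wy": 0,"wz": 0,"gripper": 0},{"tx": 6,"ty": 0,"tz": 0,"wx": 0,"wy": 0,"wz": 0,"gripper": 0},{"tx": 9,"ty": 0,"tz": 0,"wx": 0,"wy": 0,"wz": 0,"gripper": 0},{"tx": 12,"ty": 0,"tz": 0,"wx": 0,"wy": 0,"wz": 0,"gripper": 0},{"tx": 14,"ty": 0,"tz": 0,"wx": 0,"wy": 0,"wz": 0,"gripper": 0}]}}

```text
time: 14.5
position: [0.4277, -0.1267, 0.0289]
tool_rot: [2.468, 1.942, -0.001]
ft_force: [-1.6, -5.1, 1.2]
grip_width: 0.004
grip_force: 2.8
```

```bash
python3 -c "
from st import *
st(2)
im=vision.get_image('scene')['color']; cv2.imwrite('pics/j.png',cv2.resize(im[195:295,265:395],None,fx=6,fy=6,interpolation=2))"
```

```text
t 14.6 frame mm [  -1.1 -101.7   28.8] sd [0. 0. 0.] F [ 0.6 -3.9  0.9] tau [-0.95  0.04  0.05] grip 0.001
tool axes in frame (cols)
 [[ 0.     1.     0.001]
 [ 1.    -0.    -0.001]
 [-0.001  0.001 -1.   ]]
```

View pics/j.png

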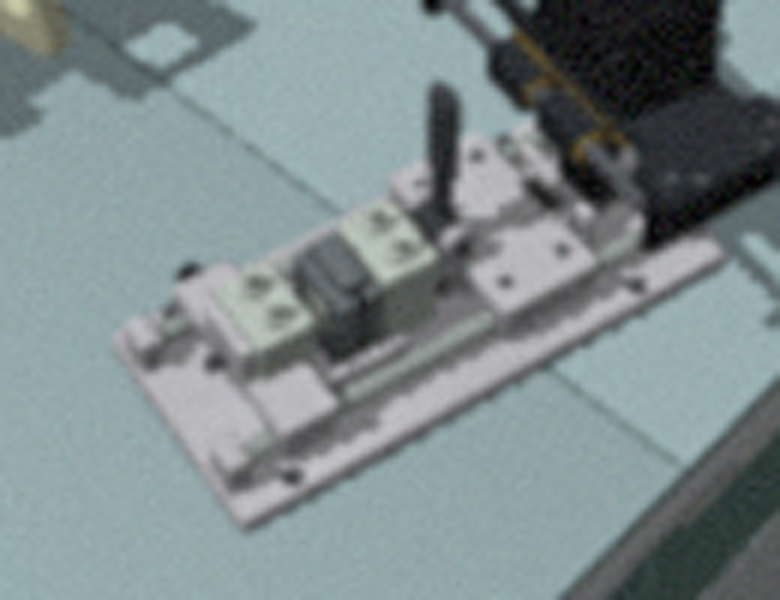

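The moving half has reached the cassette, with roughly 8–10 mm left to the fixed half. I'll creep from here.

Call:
{"op": "jog_arm", "data": {"increments": [{"tx": 1,"ty": 0,"tz": 0,"wx": 0,"wy": 0,"wz": 0,"gripper": 0},{"tx": 2,"ty": 0,"tz": 0,"wx": 0,"wy": 0,"wz": 0,"gripper": 0},{"tx": 3,"ty": 0,"tz": 0,"wx": 0,"wy": 0,"wz": 0,"gripper": 0},{"tx": 4,"ty": 0,"tz": 0,"wx": 0,"wy": 0,"wz": 0,"gripper": 0},{"tx": 5,"ty": 0,"tz": 0,"wx": 0,"wy": 0,"wz": 0,"gripper": 0}]}}

```text
time: 15.07
position: [0.4288, -0.1222, 0.0288]
tool_rot: [2.468, 1.942, -0.001]
ft_force: [-0.7, -5.4, 1.3]
grip_width: 0.008
grip_force: 2.8
```

Call:
{"op": "jog_arm", "data": {"increments": [{"tx": 0.4,"ty": 0,"tz": 0,"wx": 0,"wy": 0,"wz": 0,"gripper": 0},{"tx": 0.8,"ty": 0,"tz": 0,"wx": 0,"wy": 0,"wz": 0,"gripper": 0},{"tx": 1.2,"ty": 0,"tz": 0,"wx": 0,"wy": 0,"wz": 0,"gripper": 0},{"tx": 1.6,"ty": 0,"tz": 0,"wx": 0,"wy": 0,"wz": 0,"gripper": 0},{"tx": 2,"ty": 0,"tz": 0,"wx": 0,"wy": 0,"wz": 0,"gripper": 0}]}}

```text
time: 15.48
position: [0.4293, -0.1201, 0.0288]
tool_rot: [2.468, 1.942, -0.001]
ft_force: [-1.3, -5.5, 2.4]
grip_width: 0.008
grip_force: 2.7
```

```bash
python3 -c "
from st import *
st(2)"
```

```text
t 15.58 frame mm [ -1.2 -95.4  28.8] sd [0. 0. 0.] F [-0.4 -5.4  2. ] tau [-1.14  0.09 -0.01] grip 0.004
tool axes in frame (cols)
 [[ 0.001  1.     0.   ]
 [ 1.    -0.001 -0.001]
 [-0.001  0.    -1.   ]]
```

Call:
{"op": "jog_arm", "data": {"increments": [{"tx": 0.3,"ty": 0,"tz": 0,"wx": 0,"wy": 0,"wz": 0,"gripper": 0},{"tx": 0.6,"ty": 0,"tz": 0,"wx": 0,"wy": 0,"wz": 0,"gripper": 0},{"tx": 0.9,"ty": 0,"tz": 0,"wx": 0,"wy": 0,"wz": 0,"gripper": 0},{"tx": 1.2,"ty": 0,"tz": 0,"wx": 0,"wy": 0,"wz": 0,"gripper": 0},{"tx": 1.5,"ty": 0,"tz": 0,"wx": 0,"wy": 0,"wz": 0,"gripper": 0}]}}

```text
time: 16.0
position: [0.4296, -0.1187, 0.0289]
tool_rot: [2.468, 1.942, -0.001]
ft_force: [-0.6, -5.5, 2.6]
grip_width: 0.004
grip_force: 2.7
```

```bash
python3 -c "
from st import *
st(2)"
```

```text
t 16.1 frame mm [ -1.2 -93.9  28.8] sd [0. 0. 0.] F [ 0.8 -5.4  2.8] tau [-1.17  0.11  0.02] grip 0.005
tool axes in frame (cols)
 [[ 0.001  1.     0.001]
 [ 1.    -0.001 -0.001]
 [-0.001  0.001 -1.   ]]
```

Call:
{"op": "jog_arm", "data": {"increments": [{"tx": 0.4,"ty": 0,"tz": 0,"wx": 0,"wy": 0,"wz": 0,"gripper": 0},{"tx": 0.8,"ty": 0,"tz": 0,"wx": 0,"wy": 0,"wz": 0,"gripper": 0},{"tx": 1.2,"ty": 0,"tz": 0,"wx": 0,"wy": 0,"wz": 0,"gripper": 0},{"tx": 1.5,"ty": 0,"tz": 0,"wx": 0,"wy": 0,"wz": 0,"gripper": 0},{"tx": 1.5,"ty": 0,"tz": 0,"wx": 0,"wy": 0,"wz": 0,"gripper": 0}]}}

```text
time: 16.52
position: [0.43, -0.1171, 0.0288]
tool_rot: [2.468, 1.942, -0.001]
ft_force: [-1.2, -4.8, 2.2]
grip_width: 0.0
grip_force: 2.6
```

Call:
{"op": "jog_arm", "data": {"increments": [{"tx": 0.4,"ty": 0,"tz": 0,"wx": 0,"wy": 0,"wz": 0,"gripper": 0},{"tx": 0.8,"ty": 0,"tz": 0,"wx": 0,"wy": 0,"wz": 0,"gripper": 0},{"tx": 1.2,"ty": 0,"tz": 0,"wx": 0,"wy": 0,"wz": 0,"gripper": 0},{"tx": 1.5,"ty": 0,"tz": 0,"wx": 0,"wy": 0,"wz": 0,"gripper": 0},{"tx": 1.5,"ty": 0,"tz": 0,"wx": 0,"wy": 0,"wz": 0,"gripper": 0}]}}

```text
time: 16.93
position: [0.4304, -0.1157, 0.0288]
tool_rot: [2.468, 1.942, -0.001]
ft_force: [0.1, -4.9, 2.3]
grip_width: 0.004
grip_force: 2.6
```

Call:
{"op": "jog_arm", "data": {"increments": [{"tx": 0.4,"ty": 0,"tz": 0,"wx": 0,"wy": 0,"wz": 0,"gripper": 0},{"tx": 0.8,"ty": 0,"tz": 0,"wx": 0,"wy": 0,"wz": 0,"gripper": 0},{"tx": 1.2,"ty": 0,"tz": 0,"wx": 0,"wy": 0,"wz": 0,"gripper": 0},{"tx": 1.5,"ty": 0,"tz": 0,"wx": 0,"wy": 0,"wz": 0,"gripper": 0},{"tx": 1.5,"ty": 0,"tz": 0,"wx": 0,"wy": 0,"wz": 0,"gripper": 0}]}}

```text
time: 17.35
position: [0.4305, -0.115, 0.0288]
tool_rot: [2.468, 1.941, -0.002]
ft_force: [-1.2, -7.2, 2.4]
grip_width: 0.006
grip_force: 3.5
```

Call:
{"op": "jog_arm", "data": {"increments": [{"tx": 0.2,"ty": 0,"tz": 0,"wx": 0,"wy": 0,"wz": 0,"gripper": 0},{"tx": 0.4,"ty": 0,"tz": 0,"wx": 0,"wy": 0,"wz": 0,"gripper": 0},{"tx": 0.6,"ty": 0,"tz": 0,"wx": 0,"wy": 0,"wz": 0,"gripper": 0},{"tx": 0.8,"ty": 0,"tz": 0,"wx": 0,"wy": 0,"wz": 0,"gripper": 0},{"tx": 0.8,"ty": 0,"tz": 0,"wx": 0,"wy": 0,"wz": 0,"gripper": 0}]}}

```text
time: 17.77
position: [0.4306, -0.1149, 0.0289]
tool_rot: [2.468, 1.941, -0.003]
ft_force: [-1.4, -8.1, 2.8]
grip_width: 0.007
grip_force: 4.3
```

```bash
python3 -c "
from st import *
st(2)"
```

```text
t 17.87 frame mm [ -1.2 -90.1  28.8] sd [0. 0. 0.] F [ 0.2 -8.6  1.9] tau [-1.89  0.3   0.02] grip 0.006
tool axes in frame (cols)
 [[ 0.002  1.     0.   ]
 [ 1.    -0.002 -0.003]
 [-0.003  0.    -1.   ]]
```

Contact is made: about 8.6 N in total, so roughly 3–4 N on the cassette. Now I'll back off, rise, and locate the lever.

Call:
{"op": "jog_arm", "data": {"increments": [{"tx": -3,"ty": 0,"tz": 0,"wx": 0,"wy": 0,"wz": 0,"gripper": 0},{"tx": -10,"ty": 0,"tz": 0,"wx": 0,"wy": 0,"wz": 0,"gripper": 0},{"tx": -18,"ty": 0,"tz": 0,"wx": 0,"wy": 0,"wz": 0,"gripper": 0},{"tx": -22,"ty": 1,"tz": -20,"wx": 0,"wy": 0,"wz": 0,"gripper": 0},{"tx": -22,"ty": 1,"tz": -55,"wx": 0,"wy": 0,"wz": 0,"gripper": 0}]}}

```text
time: 18.28
position: [0.423, -0.134, 0.0807]
tool_rot: [-2.463, -1.937, 0.005]
ft_force: [-0.3, -1.8, -0.7]
grip_width: 0.007
grip_force: 0.0
```

Call:
{"op": "jog_arm", "data": {"increments": [{"tx": 0,"ty": 0,"tz": -30,"wx": 0,"wy": 0,"wz": 0,"gripper": 0},{"tx": 0,"ty": 0,"tz": -65,"wx": 0,"wy": 0,"wz": 0,"gripper": 0},{"tx": 0,"ty": 0,"tz": -95,"wx": 0,"wy": 0,"wz": 0,"gripper": 0},{"tx": 0,"ty": 0,"tz": -120,"wx": 0,"wy": 0,"wz": 0,"gripper": 0},{"tx": 0,"ty": 0,"tz": -125,"wx": 0,"wy": 0,"wz": 0,"gripper": 0}]}}

```text
time: 18.7
position: [0.4289, -0.1348, 0.213]
tool_rot: [2.463, 1.94, 0.006]
ft_force: [0.5, -0.2, 0.5]
grip_width: 0.003
grip_force: 0.0
```

```bash
python3 - <<'E'
from st import *
st(4)
im=vision.get_image('scene')['color']; cv2.imwrite('pics/k.png',cv2.resize(im[195:295,265:395],None,fx=6,fy=6,interpolation=2))
for n in("lever_tip","moving_half","cassette"): print(n,[(np.round(d["bbox"]).tolist(),round(d["conf"],2)) for d in vision.spot_in("scene",n)[:1]])
def loc(c,uv,z):
    w=ray(c,uv,z)[:2]-FR[:2];a=FR[2];return np.round([(w[0]*np.cos(a)+w[1]*np.sin(a))*1000,(-w[0]*np.sin(a)+w[1]*np.cos(a))*1000],1)
for uv in[(350.6,203.6),(350.8,203.3),(338.8,209.2)]: print(uv,loc('scene',uv,.145))
E
```

```text
t 18.9 frame mm [  -0.  -109.9  209.2] sd [1.  0.3 1.7] F [-0.1 -0.4 -0.3] tau [ 0.   -0.09 -0.02] grip 0.007
tool axes in frame (cols)
 [[ 0.     1.     0.002]
 [ 1.    -0.    -0.   ]
 [-0.     0.002 -1.   ]]
lever_tip [([332.0, 211.0, 338.0, 236.0], 0.49)]
moving_half [([316.0, 230.0, 337.0, 254.0], 0.48)]
cassette []
(350.6, 203.6) [  4.  -59.5]
(350.8, 203.3) [  4.5 -60.6]
(338.8, 209.2) [  4.7 -22.8]
```

View pics/k.png

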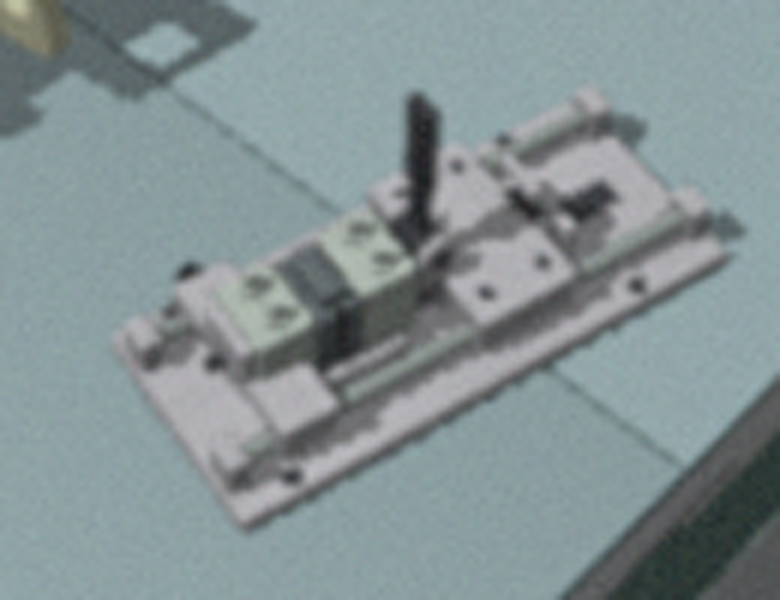

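The cassette sits between both halves with no gap left, at about (310,280), and the lever is still upright with its tip at about (423,95). That puts the tip at y≈-12 and the hinge at y≈-30. I'll go to its +y side.

Call:
{"op": "jog_arm", "data": {"increments": [{"tx": 30,"ty": 0,"tz": 0,"wx": 0,"wy": 0,"wz": 0,"gripper": 0},{"tx": 65,"ty": 0,"tz": 0,"wx": 0,"wy": 0,"wz": 0,"gripper": 0},{"tx": 100,"ty": 0,"tz": 0,"wx": 0,"wy": 0,"wz": 0,"gripper": 0},{"tx": 118,"ty": 0,"tz": 0,"wx": 0,"wy": 0,"wz": 0,"gripper": 0},{"tx": 124,"ty": 0,"tz": 0,"wx": 0,"wy": 0,"wz": 0,"gripper": 0}]}}

```text
time: 19.52
position: [0.4558, -0.0098, 0.208]
tool_rot: [-2.462, -1.95, -0.001]
ft_force: [0.5, -0.4, -0.2]
grip_width: 0.003
grip_force: 0.0
```

Call:
{"op": "jog_arm", "data": {"increments": [{"tx": 0,"ty": 0,"tz": 15,"wx": 0,"wy": 0,"wz": 0,"gripper": 0},{"tx": 0,"ty": 0,"tz": 40,"wx": 0,"wy": 0,"wz": 0,"gripper": 0},{"tx": 0,"ty": 0,"tz": 65,"wx": 0,"wy": 0,"wz": 0,"gripper": 0},{"tx": 0,"ty": 0,"tz": 82,"wx": 0,"wy": 0,"wz": 0,"gripper": 0},{"tx": 0,"ty": 0,"tz": 88,"wx": 0,"wy": 0,"wz": 0,"gripper": 0}]}}

```text
time: 19.93
position: [0.4531, -0.0148, 0.1173]
tool_rot: [-2.466, -1.939, 0.006]
ft_force: [-0.8, -0.7, 0.4]
grip_width: 0.009
grip_force: 0.0
```

```bash
python3 -c "
from st import *
st(6)"
```

```text
t 20.23 frame mm [ -0.5  13.5 120.3] sd [1.2 0.2 1.5] F [0.  0.2 0.1] tau [-0.03 -0.1   0.  ] grip 0.005
tool axes in frame (cols)
 [[ 0.001  1.    -0.001]
 [ 1.    -0.001 -0.   ]
 [-0.    -0.001 -1.   ]]
```

Call:
{"op": "jog_arm", "data": {"increments": [{"tx": -6,"ty": 0,"tz": 0,"wx": 0,"wy": 0,"wz": 0,"gripper": 0},{"tx": -12,"ty": 0,"tz": 0,"wx": 0,"wy": 0,"wz": 0,"gripper": 0},{"tx": -18,"ty": 0,"tz": 0,"wx": 0,"wy": 0,"wz": 0,"gripper": 0},{"tx": -24,"ty": 0,"tz": 0,"wx": 0,"wy": 0,"wz": 0,"gripper": 0},{"tx": -30,"ty": 0,"tz": 0,"wx": 0,"wy": 0,"wz": 0,"gripper": 0}]}}

```text
time: 20.65
position: [0.4486, -0.0435, 0.1206]
tool_rot: [2.469, 1.943, 0.001]
ft_force: [1.4, 1.6, -0.6]
grip_width: 0.006
grip_force: 1.0
```

Call:
{"op": "jog_arm", "data": {"increments": [{"tx": -6,"ty": 0,"tz": 0,"wx": 0,"wy": 0,"wz": 0,"gripper": 0},{"tx": -12,"ty": 0,"tz": 0,"wx": 0,"wy": 0,"wz": 0,"gripper": 0},{"tx": -18,"ty": 0,"tz": 0,"wx": 0,"wy": 0,"wz": 0,"gripper": 0},{"tx": -23,"ty": 0,"tz": 0,"wx": 0,"wy": 0,"wz": 0,"gripper": 0},{"tx": -27,"ty": 0,"tz": 0,"wx": 0,"wy": 0,"wz": 0,"gripper": 0}]}}

```text
time: 21.07
position: [0.4422, -0.0686, 0.1205]
tool_rot: [-2.467, -1.943, -0.002]
ft_force: [1.0, 5.2, 0.6]
grip_width: 0.01
grip_force: 2.4
```

```bash
python3 -c "
from st import *
st(2);print(vision.spot_in('scene','lever_tip')[:1],vision.spot_in('scene','moving_half')[:1])"
```

```text
t 21.17 frame mm [ -0.6 -43.  120.5] sd [0.  0.1 0. ] F [-0.5  4.   0.3] tau [ 0.97 -0.23 -0.  ] grip 0.004
tool axes in frame (cols)
 [[ 0.001  1.    -0.001]
 [ 1.    -0.001  0.001]
 [ 0.001 -0.001 -1.   ]]
[{'bbox': [315.7, 219.4, 361.3, 254.7], 'conf': 0.43}] [{'bbox': [313.9, 229.7, 335.7, 252.2], 'conf': 0.53}]
```

Call:
{"op": "jog_arm", "data": {"increments": [{"tx": -7,"ty": 0,"tz": 1,"wx": 0,"wy": 0,"wz": 0,"gripper": 0},{"tx": -14,"ty": 0,"tz": 3,"wx": 0,"wy": 0,"wz": 0,"gripper": 0},{"tx": -20,"ty": 0,"tz": 6,"wx": 0,"wy": 0,"wz": 0,"gripper": 0},{"tx": -26,"ty": 0,"tz": 10,"wx": 0,"wy": 0,"wz": 0,"gripper": 0},{"tx": -31,"ty": 0,"tz": 15,"wx": 0,"wy": 0,"wz": 0,"gripper": 0}]}}

```text
time: 21.68
position: [0.4354, -0.0994, 0.1058]
tool_rot: [2.467, 1.944, 0.001]
ft_force: [0.1, 3.3, 1.8]
grip_width: 0.004
grip_force: 1.8
```

```bash
python3 -c "
from st import *
st(2)"
```

```text
t 21.78 frame mm [ -0.5 -75.2 104.9] sd [0.  0.1 0.2] F [0.9 1.7 1.3] tau [ 0.43 -0.4   0.01] grip 0.006
tool axes in frame (cols)
 [[ 0.001  1.    -0.   ]
 [ 1.    -0.001 -0.001]
 [-0.001 -0.    -1.   ]]
```

```bash
cat > mt.py <<'E'
from st import *
k=cv2.imread('pics/k.png')
im=vision.get_image('scene')['color']; n=cv2.resize(im[195:295,265:395],None,fx=6,fy=6,interpolation=2)
for nm,(x,y,X,Y) in dict(fix=(215,260,320,350),mov=(335,205,405,280),cas=(275,240,355,300),car=(455,235,570,310)).items():
    r=cv2.matchTemplate(n[y-40:Y+40,x-40:X+40],k[y:Y,x:X],cv2.TM_CCOEFF_NORMED);_,v,_,l=cv2.minMaxLoc(r);print(nm,round(v,2),"shift px/6:",l[0]-40,l[1]-40)
p=lambda y,z:proj('scene',pose(FR,[(0,y/1000,z/1000)]))[0]
print("shift per 10mm y:",(p(-10,50)-p(0,50))*6)
E
python3 -c "
import mt
mt.st(1);print([ (d['bbox'],d['conf']) for d in mt.vision.spot_in('scene','lever_tip')[:2]])"
```

```text
fix 1.0 shift px/6: 0 0
mov 0.99 shift px/6: 0 0
cas 1.0 shift px/6: 0 0
car 0.97 shift px/6: 1 -1
shift per 10mm y: [18.26413683 -9.58599152]
t 21.88 frame mm [ -0.4 -74.7 105.6] sd [0. 0. 0.] F [-0.   0.8  2.1] tau [ 0.14 -0.14  0.03] grip 0.001
tool axes in frame (cols)
 [[ 0.001  1.    -0.   ]
 [ 1.    -0.001 -0.001]
 [-0.001 -0.    -1.   ]]
[]
```

Call:
{"op": "jog_arm", "data": {"increments": [{"tx": -2,"ty": 0,"tz": 3,"wx": 0,"wy": 0,"wz": 0,"gripper": 0},{"tx": -4,"ty": 0,"tz": 6,"wx": 0,"wy": 0,"wz": 0,"gripper": 0},{"tx": -6,"ty": 0,"tz": 9,"wx": 0,"wy": 0,"wz": 0,"gripper": 0},{"tx": -8,"ty": 0,"tz": 12,"wx": 0,"wy": 0,"wz": 0,"gripper": 0},{"tx": -9,"ty": 0,"tz": 15,"wx": 0,"wy": 0,"wz": 0,"gripper": 0}]}}

```text
time: 22.35
position: [0.4329, -0.1085, 0.0901]
tool_rot: [2.468, 1.943, -0.0]
ft_force: [0.4, 1.3, 2.6]
grip_width: 0.005
grip_force: 1.0
```

```bash
python3 -c "
import mt
mt.st(2)"
```

```text
fix 1.0 shift px/6: 0 0
mov 0.99 shift px/6: 0 0
cas 1.0 shift px/6: 0 0
car 0.97 shift px/6: 1 -1
shift per 10mm y: [18.26413683 -9.58599152]
t 22.5 frame mm [ -0.8 -83.6  89.9] sd [0.  0.  0.1] F [-0.3  0.3  1. ] tau [-0.03 -0.12  0.02] grip 0.007
tool axes in frame (cols)
 [[ 0.001  1.    -0.001]
 [ 1.    -0.001 -0.001]
 [-0.001 -0.001 -1.   ]]
```

```bash
cat > lv.py <<'E'
from st import *
im=vision.get_image('scene')['color'].astype(float).mean(2)
H=np.array([-30,57])
def samp(phi):
    r=np.arange(20,90,6.); P=[pose(FR,[(x/1000,(H[0]-q*np.sin(phi))/1000,(H[1]+q*np.cos(phi))/1000)])[0] for q in r for x in(-5,0,5)]
    u=proj('scene',np.array(P)).astype(np.float32); v=cv2.remap(im.astype(np.float32),u[:,0].copy(),u[:,1].copy(),1).ravel().reshape(-1,3).mean(1); return v
for phi in np.arange(-.2,1.7,.2): print(round(phi,1),np.round(samp(phi)).astype(int))
E
python3 -c "
import lv"
```

```text
-0.2 [128 157 177 178 172 169 175 173 169 169 168 167]
0.0 [123 137 135 152 175 175 167 168 169 169 168 167]
0.2 [108 119 138 153 166 172 167 169 169 167 167 170]
0.4 [ 95 106 114 137 140 137 167 169 167 164 149  80]
0.6 [ 83  82  92 106  96 140 155 121  75  44  40  64]
0.8 [ 74  70  76  76  91 112  84  27  24  25  68  80]
1.0 [78 66 72 69 70 74 39 18 15 29 85 84]
1.2 [90 60 79 85 80 82 55 40 37 42 80 85]
1.4 [109  61  81 109 119 127 122 113 112 102  86  78]
1.6 [125  84  60 111 139 163 179 180 180 182 170 148]
```

The pixel profile puts the lever along φ≈1.0–1.1, which is where the fingertip holds it. I'll keep going.

Call:
{"op": "jog_arm", "data": {"increments": [{"tx": -2,"ty": 0,"tz": 4,"wx": 0,"wy": 0,"wz": 0,"gripper": 0},{"tx": -4,"ty": 0,"tz": 8,"wx": 0,"wy": 0,"wz": 0,"gripper": 0},{"tx": -5,"ty": 0,"tz": 12,"wx": 0,"wy": 0,"wz": 0,"gripper": 0},{"tx": -6,"ty": 0,"tz": 15,"wx": 0,"wy": 0,"wz": 0,"gripper": 0},{"tx": -7,"ty": 0,"tz": 18,"wx": 0,"wy": 0,"wz": 0,"gripper": 0}]}}

```text
time: 22.97
position: [0.4309, -0.1152, 0.0719]
tool_rot: [-2.468, -1.943, 0.001]
ft_force: [-0.4, 1.0, -0.6]
grip_width: 0.008
grip_force: 0.0
```

```bash
python3 -c "
import mt
mt.st(1)
import lv"
```

```text
fix 1.0 shift px/6: 0 0
mov 0.99 shift px/6: 0 0
cas 1.0 shift px/6: 0 0
car 0.97 shift px/6: 1 -1
shift per 10mm y: [18.26413683 -9.58599152]
t 23.07 frame mm [ -1.1 -90.3  71.7] sd [0. 0. 0.] F [-0.   1.1 -0.7] tau [-0.01 -0.11 -0.  ] grip -0.0
tool axes in frame (cols)
 [[ 0.001  1.    -0.002]
 [ 1.    -0.001 -0.   ]
 [-0.    -0.002 -1.   ]]
-0.2 [163 183 185 179 170 169 174 175 169 167 169 168]
0.0 [160 172 153 155 176 176 169 168 170 169 167 168]
0.2 [153 164 170 164 170 171 167 168 169 169 170 169]
0.4 [143 153 137 162 156 139 167 169 169 169 132  52]
0.6 [129 117 122 157 128 166 175 167 140  56  37  48]
0.8 [111  90 121 132 134 161 141  84  41  52  65  54]
1.0 [ 93  78 109 108 114 119  60  28  28  75  77  39]
1.2 [78 72 90 87 87 80 22 22 17 62 84 74]
1.4 [67 67 71 71 69 71 35 24 33 37 80 82]
1.6 [ 63  62  63  63  66  70  73  56  70 127 129 115]
```

It appears to have snapped: no force left, and the lever reads dark along level. I'll tap down gently to confirm.

Call:
{"op": "jog_arm", "data": {"increments": [{"tx": 0,"ty": 0,"tz": 3,"wx": 0,"wy": 0,"wz": 0,"gripper": 0},{"tx": 0,"ty": 0,"tz": 6,"wx": 0,"wy": 0,"wz": 0,"gripper": 0},{"tx": 0,"ty": 0,"tz": 8,"wx": 0,"wy": 0,"wz": 0,"gripper": 0},{"tx": 0,"ty": 0,"tz": 10,"wx": 0,"wy": 0,"wz": 0,"gripper": 0},{"tx": 0,"ty": 0,"tz": 12,"wx": 0,"wy": 0,"wz": 0,"gripper": 0}]}}

```text
time: 23.53
position: [0.4314, -0.115, 0.0617]
tool_rot: [-2.468, -1.943, 0.001]
ft_force: [-8.4, 1.5, 25.7]
grip_width: 0.008
grip_force: 13.2
```

```bash
python3 -c "
from st import *
st(2)"
```

```text
t 23.63 frame mm [ -0.4 -89.9  62. ] sd [0. 0. 0.] F [-6.  -0.  15.5] tau [0.37 1.25 0.03] grip 0.001
tool axes in frame (cols)
 [[ 0.     1.    -0.001]
 [ 1.    -0.    -0.001]
 [-0.001 -0.001 -1.   ]]
```

The lever's top face is hard at z = 62 mm, exactly the level, closed position. I'll withdraw.

Call:
{"op": "jog_arm", "data": {"increments": [{"tx": 0,"ty": 0,"tz": -8,"wx": 0,"wy": 0,"wz": 0,"gripper": 0},{"tx": 0,"ty": 0,"tz": -30,"wx": 0,"wy": 0,"wz": 0,"gripper": 0},{"tx": 0,"ty": 0,"tz": -65,"wx": 0,"wy": 0,"wz": 0,"gripper": 0},{"tx": 0,"ty": 0,"tz": -100,"wx": 0,"wy": 0,"wz": 0,"gripper": 0},{"tx": 0,"ty": 0,"tz": -130,"wx": 0,"wy": 0,"wz": 0,"gripper": 0}]}}

```text
time: 24.05
position: [0.4315, -0.1147, 0.1927]
tool_rot: [2.467, 1.943, 0.001]
ft_force: [0.3, -1.4, -0.2]
grip_width: 0.006
grip_force: 0.0
```

```bash
python3 -c "
import mt,lv
mt.st(4)
for n in('petri_dish','beaker','white_bottle','cassette'): print(n,[(d['bbox'],d['conf']) for d in mt.vision.spot_in('scene',n)[:1]])"
```

```text
fix 1.0 shift px/6: 0 0
mov 0.99 shift px/6: 0 0
cas 1.0 shift px/6: 0 0
car 0.96 shift px/6: 1 -1
shift per 10mm y: [18.26413683 -9.58599152]
-0.2 [156 178 179 172 165 164 168 167 163 163 163 162]
0.0 [155 164 148 150 168 169 163 164 162 163 162 162]
0.2 [146 157 164 158 164 164 160 162 162 162 162 162]
0.4 [137 148 133 156 149 135 162 162 161 162 161 162]
0.6 [124 114 117 153 123 160 167 164 162 162 161 161]
0.8 [106  89 117 127 130 156 163 165 167 163 164 162]
1.0 [ 89  77 106 105 109 126 140 151 160 150 171 162]
1.2 [ 74  70  87  83  81  89  96 116 123 123 149 159]
1.4 [ 64  65  68  67  66  68  67  82 128 111  98 107]
1.6 [ 62  61  61  63  63  66  74  73  98 167 164 152]
t 24.35 frame mm [ -0.2 -90.  190.9] sd [1.  0.3 1.4] F [-0.3  0.  -0.5] tau [-0.03 -0.07 -0.01] grip 0.005
tool axes in frame (cols)
 [[ 0.     1.     0.001]
 [ 1.    -0.    -0.001]
 [-0.001  0.001 -1.   ]]
petri_dish [([412.4, 180.9, 431.1, 195.7], 0.66)]
beaker []
white_bottle [([336.6, 128.0, 348.4, 160.5], 0.69)]
cassette []
```

```bash
python3 - <<'E'
from st import *
k=cv2.imread('pics/k.png',0).astype(np.float32)
N=np.mean([cv2.resize(vision.get_image('scene')['color'][195:295,265:395],None,fx=6,fy=6,interpolation=2) for _ in range(4)],0).astype(np.float32); n=cv2.cvtColor(N,cv2.COLOR_BGR2GRAY)
for nm,(x,y,X,Y) in dict(fix=(215,260,320,350),mov=(335,205,405,280),car=(450,240,575,310),screws=(470,270,520,310),screw2=(520,240,565,285),far=(375,150,405,200)).items():
    W=np.eye(2,3,dtype=np.float32)
    try:
        c,W=cv2.findTransformECC(k[y:Y,x:X],n[y:Y,x:X],W,cv2.MOTION_TRANSLATION,(3,100,1e-5)); print(nm,round(c,3),W[:,2])
    except cv2.error: print(nm,'fail')
E
```

```text
fix 0.998 [ 0.02145865 -0.06344579]
mov 0.98 [ 0.35830903 -0.06117991]
car 0.986 [ 1.1352233 -0.8337102]
screws 0.811 [ 0.4885591 -1.053544 ]
screw2 0.966 [ 0.7174309 -0.4345681]
far 0.809 [ 0.2574649 -0.5424691]
```

The carriage backed off only about 0.6 mm before locking, which leaves about 24 N on the cassette, inside the 15–40 N window. I'll hand it in.

```bash
python3 -c "
from bench import ctrl
print(ctrl.close_job())"
```

```text
the job is handed in; nothing more can be done
None
```

I loaded the cassette, closed the carriage up on it with no visible gap, threw the cam lever shut, and handed the job in; no verdict came back. At the end the lever lay level at its stop and I estimate about 24 N on the cassette. The arm never went near the dish, beaker or bottle; the last camera check found the dish and bottle in place but did not detect the beaker.

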